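Hold the squaring gauge at the mark for the blank in the nest

TASK

Set the telescoping gauge arm for the flat-bar blank that lies in the weld nest beside it (one-dot mark for the short blank, two dots for the middle one, three for the long one): squeeze in the lock button in the side of the arm's pull grip and draw the arm out until that mark stands at the mouth of the sleeve, to within 3 mm. Finish while holding the grip there against its return spring, ready for tacking. Leave the blanks and everything else on the table as they lie.

Things in the scene. Friction and masses are not known exactly. Their poses are not given: they have to be found in the camera images.
- gauge: the gauge, bolted to the table: a grey square sleeve, 205 mm long, on a dark base plate, and the weld nest beside it. Origin on the table right under the sleeve's mouth; x is the way the arm slides out, y across, z up. The sleeve lies at x below 0, its axis 53 mm above the table, its dark mouth collar (44 mm square) reaching up to 75 mm
- mouth (a point): middle of the top edge of the sleeve's mouth, 75 mm above the table: the edge at which the marks are read. Axes as the gauge's
- nest (a point): middle of the weld nest, on the table at x = 115 mm, y = -75 mm of the gauge, axes as the gauge's: a lane for one blank, parallel to the sleeve, between two rails 46 mm apart and 10 mm high, from an end fence (12 mm high, face at x = 33 mm of the gauge) to its open end 167 mm further on
- gauge_arm (a joint): how far the steel arm stands out beyond home, in m: 0 home and latched, 0.125 end stop. Lines across the top of its bar come out of the mouth: short ones every 10 mm, three full-width ones with punched dots, which stand at the mouth at 0.040 (one dot), 0.070 (two), 0.100 (three). A spring draws it home with 6 to 7 N, friction 1 to 4 N; let go, it runs home and latches. Latched at home only (2 mm of play)
- grip (a point): centre of the pull grip, a black block on the arm's end, 53 mm above the table; moves with the arm, at home at x = 37 mm, y = 0 of the gauge, axes as the gauge's. 50 mm long (x), 36 mm wide (y), from 32 to 74 mm above the table. Next to it are the 24 mm square bar (-x side) and a 6 mm steel plate (+x side) whose blade reaches to y = -102 mm over the nest, 14 to 38 mm above the table
- button (a point): centre of the lock button's outer face, axes as the gauge's: a round steel button, 18 mm across, in the middle of the grip's +y face, standing 6 mm proud when out. 42 mm over button and opposite face when out, 37 mm when in
- lock_button (a joint): travel of the lock button, in m: 0 out, 0.005 fully in (1.5 to 3 N), pushed in the gauge's -y direction towards the opposite face of the grip. The arm is free from 0.0035 on; once it has left home the latch rides on its rail and keeps the button in at 0.003 or more
- blank_short_mid (a point): centre of the short blank: flat steel bar 90 x 40 x 8 mm with one hole drilled in it, lying flat, x axis along its length. It goes with the one-dot mark (arm out 0.040 m)
- blank_middle_mid (a point): centre of the middle blank: flat steel bar 120 x 40 x 8 mm with two holes drilled in it, lying flat, x axis along its length. It goes with the two-dot mark (arm out 0.070 m)
- blank_long_mid (a point): centre of the long blank: flat steel bar 150 x 40 x 8 mm with three holes drilled in it, lying flat, x axis along its length. It goes with the three-dot mark (arm out 0.100 m)
- bracket1: U-shaped steel bracket 50 x 44 x 30 mm lying loose past the far end of the nest; origin at its underside
- bracket2: another such bracket, there too
- bracket3: another such bracket, there too
- chip_hammer: welder's chipping hammer, 220 mm long, lying beside the sleeve on the side away from the nest; origin at its underside
- wire_brush: wire brush, 240 mm, wooden handle; origin at its underside
- spray_can: plain aluminium spray can, 64 mm wide and 190 mm tall; origin at its foot
- f_clamp: F-clamp lying on the table, 320 mm; origin at its underside
Things that resemble listed ones, but are neither listed nor needed, are in the scene too. What is shaped like the part that bears blank_short_mid but purple or red is not meant. What is shaped like the part that bears blank_long_mid but turquoise is not meant.

How it is judged (in metres and radians):
On the way:
1. the lock button is squeezed in while the arm is still at home (value of joint lock_button above 0.004 m and value of joint gauge_arm below 0.008 m), for 0.05 s.
At the end, for the whole second after the job is handed in: The arm is out at the mark that belongs to the blank in the nest (0.040 m for the short, 0.070 for the middle, 0.100 for the long blank), within 3.5 mm, and still; the fingers grip it with more than 6 N in all; every blank lies within 6 mm of where it was (((y of blank_short_mid in the frame of gauge between -0.09 and -0.06 m and value of joint gauge_arm between 0.0365 and 0.0435 m) or (y of blank_middle_mid in the frame of gauge between -0.09 and -0.06 m and value of joint gauge_arm between 0.0665 and 0.0735 m) or (y of blank_long_mid in the frame of gauge between -0.09 and -0.06 m and value of joint gauge_arm between 0.0965 and 0.1035 m)) and contact force between the fingers and gauge_arm above 6 N and velocity of joint gauge_arm between -0.01 and 0.01 m/s and distance of each of blank_short_mid, blank_middle_mid, blank_long_mid from where it was at the start of the episode below 0.006 m); the arm keeps its last pose, push and grip.
It fails at once if a blank is shifted by more than 6 mm (distance of any of blank_short_mid, blank_middle_mid, blank_long_mid from where it was at the start of the episode above 0.006 m).
It fails at once if something else on the table is shifted by more than 15 mm (distance of any of bracket1, bracket2, bracket3, chip_hammer, wire_brush, spray_can, f_clamp from where it was at the start of the episode above 0.015 m).
It also fails if it takes over 29 s, if anything falls off the work surface, if the arm or the gripper's body presses on something with over 40 N, if the wrist force passes 120 N, or if a joint passes its speed limit or range.

ROBOT

A 7-joint arm with a two-finger parallel gripper is mounted at the origin on the work surface. World frame = base frame: x ahead of the robot, y to its left, z up, the work surface at z = 0. Lengths are in mm, angles in rad, forces in N, time in s.
With the tool pointing down it reaches from about 350 to 775 mm from the base axis. Payload 3.1 kg.
Tool frame: the origin (TCP) lies midway between the tips of the shut fingers; the grasp point (between the pads) lies 19 mm behind it (env.pinch_z is the distance from the TCP to the grasp point, in mm); z points along the fingers, y is the line along which they close (so a half turn about z gives the same grasp; the last joint's range is limited). The gripper opens to 85 mm and grips with 20 to 120 N. Pads are 22 mm wide; open, the fingers measure 114 mm over their backs; the gripper's body (76 mm by 85 mm) begins 54 mm behind the grasp point. The pads swing forward as they close: fully open they stand 13 mm farther back than shut.
Start: joints at [-1.194, 0.311, 0.014, 1.512, -0.004, 1.319, -0.027], TCP at [223.641, 502.496, 231.304] pointing down, gripper open.
Joint ranges: [-2.7, 2.7], [-0.3, 1.91], [-1.27, 1.3], [0.12, 2.57], [-1.44, 4.58], [0.2, 2.03], [-3.05, 3.05]. Speed limits (rad/s): [2.79, 2.79, 3.14, 3.14, 3.14, 3.14, 3.14].

INTERFACE

Orientations are given as a unit quaternion [x, y, z, w].
In Python, from cell import env gives the robot as it stands.
- The arm moves only by the tool apply_moves, never from a script. Its argument "increments" is one flat list of numbers, 7 for each row, row after row: the closure, from 0 (fully open) to 1 (shut), then the shift along the tool's x, y, z scaled (see below), then the turn, a rotation vector about the tool's x, y, z scaled (see below). In form: [gripper, dx, dy, dz, ax, ay, az, gripper, dx, dy, dz, ax, ay, az, ...]. A call has 1 to 5 rows; each row shifts and turns the commanded pose from where the row before left it, along the tool's axes as they then stand; what a row does not reach is not made up. The controller multiplies each number of a shift by 40 mm and each number of a turn by 4 degrees. A row lasts 1/10 s, in which the tool goes at most 50 mm and 8.59 degrees, less where a joint would pass 70% of its speed; a pose out of reach is approached as far as the arm can. A call with a number of a shift or a turn outside -1 to 1 is refused whole. A call with a gripper value outside its range is refused whole. The fingers move at their own pace and stop on an object; "squeeze" is the grip in N (left out, the last holds). Time passes only in rows, so rows that do not move let the fingers close. It gives the time, the measured TCP pose, the force, the opening and the grip force at its end, in the units of the state.
- env.observe(): the state, without advancing time (a new reading comes with each control period).
- env.snapshot(name): name is "scene" or "top"; returns the picture (420x560x3 uint8, red, green, blue); there is no depth.
- env.camera_model(name): a dict with "intrinsics" (3x3 intrinsics, pixels), "k1" (the pictures are not rectified: a ray, as slopes to the right and down, at radius r is drawn at 1 + k1 r^2 times it, then the intrinsics apply), "view" (4x4, takes a point from world to camera coordinates). Camera axes: x right, y down, z forward; pixel columns grow to the right and rows downward; lengths in mm; the calibration is good to about 2 mm. A picture is of the moment at which its call begins. camera_model takes no time and is no camera call.
- env.finish_job(): hands the job in; it is judged then, once.
The state is a dict: "clock": time; "q": joint angles; "joint_vel": joint speeds; "effort": joint torques, N m; "tool_pos": TCP position; "tcp_rot": TCP orientation; "force": force on the tool from outside, world axes, zero at the start; "ft_torque": the same for the moment, N m; "finger_gap": finger opening in mm; "grasp_force": force on a finger pad.
Only numpy, scipy, OpenCV 4.12 (cv2) and the standard library are available. Lean on these libraries where they do the work, as an engineer would, in place of code of your own. Each camera call takes 0.05 s, during which the arm holds its last target. There are 200 camera calls.

## Working session

There is one attempt and no reset: what is moved stays moved. The work goes in short steps, Python scripts to look and compute and a tool call to move; the robot and the scene stay as the last step left them, time stands still between calls to the robot, and variables do not carry over. Pictures are saved under pics/ and viewed, at most 10 in all, crops included, and the job is handed in when it is done.

Besides the shell and the picture viewer there is one more tool, called after "Request:" as a command line: name --argument value ..., lists and objects as JSON in quotes. apply_moves: Moves the arm, as the interface text tells. Shifts and turns lie within -1 to 1; 1 stands for 40 mm of shift or 4 degrees of turn. Its arguments: {"type":"object","properties":{"increments":{"type":"array"},"squeeze":{"type":"number"}},"required":["increments"]}

```bash
mkdir -p pics; python3 - <<'E'
from cell import env
import cv2
for n in("scene","top"):
    im=env.snapshot(n); cv2.imwrite(f"pics/{n}0.png",cv2.cvtColor(im,cv2.COLOR_RGB2BGR))
    m=env.camera_model(n); print(n,m)
print(env.observe(),env.pinch_z)
E
```

```text
scene {'intrinsics': array([[432.64518199,   0.        , 285.3178934 ],
       [  0.        , 432.64518199, 201.43229042],
       [  0.        ,   0.        ,   1.        ]]), 'k1': -0.031124687913594868, 'view': array([[-4.61439963e-02,  9.98724600e-01,  2.04915819e-02,
        -1.07932837e+02],
       [ 5.43947997e-01,  4.23269030e-02, -8.38050720e-01,
        -2.19359406e+02],
       [-8.37849215e-01, -2.75246544e-02, -5.45207379e-01,
         1.61752082e+03],
       [ 0.00000000e+00,  0.00000000e+00,  0.00000000e+00,
         1.00000000e+00]])}
top {'intrinsics': array([[517.35331956,   0.        , 274.61076302],
       [  0.        , 517.35331956, 209.67399573],
       [  0.        ,   0.        ,   1.        ]]), 'k1': -0.15335140191298302, 'view': array([[-1.99199819e-02, -9.99796598e-01,  3.15549492e-03,
         1.30411329e+02],
       [-9.94752487e-01,  1.95024970e-02, -1.00434770e-01,
         5.41512809e+02],
       [ 1.00352801e-01, -5.13959522e-03, -9.94938641e-01,
         1.47117084e+03],
       [ 0.00000000e+00,  0.00000000e+00,  0.00000000e+00,
         1.00000000e+00]])}
{'clock': 0.1, 'q': array([-1.19368105,  0.31162559,  0.01398278,  1.51291492, -0.00439401,
        1.31920198, -0.02721991]), 'joint_vel': array([-0.00035896, -0.00028643,  0.00133445, -0.00162174, -0.00031681,
        0.00049263,  0.00262932]), 'effort': array([ 5.39478060e-04, -3.80859339e+01,  1.46696395e-01, -2.31244987e+01,
        1.22719794e-02,  8.07934528e-03, -3.65556571e-05]), 'tool_pos': array([223.388538  , 501.86602394, 230.33336156]), 'tcp_rot': array([ 2.07847264e-01,  9.78160719e-01, -1.04498891e-03, -1.75328466e-04]), 'force': array([-0.43283174, -0.54209978, -0.56107402]), 'ft_torque': array([-0.05769127, -0.04432778, -0.05901313]), 'grasp_force': 0.0, 'finger_gap': 85.44202884197253} 18.700000000000003
```

View pics/top0.png

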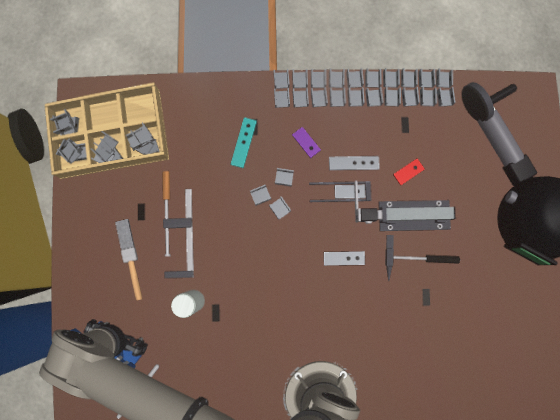

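View pics/scene0.png

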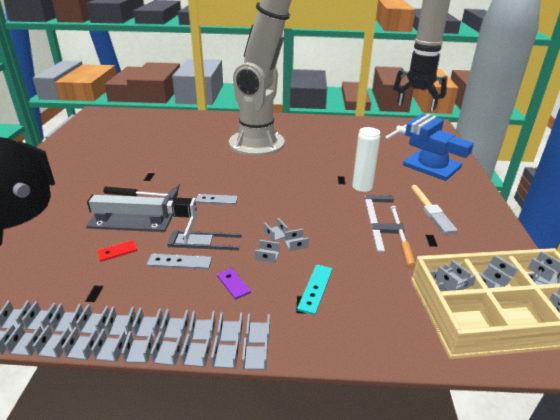

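```bash
python3 - <<'E'
import cv2
a=cv2.imread("pics/top0.png"); c=cv2.resize(a[140:280,300:470],None,fx=4.6,fy=4.2,interpolation=cv2.INTER_CUBIC)
c=cv2.resize(a[145:275,300:470],None,fx=4.5,fy=4.5,interpolation=cv2.INTER_CUBIC)
cv2.imwrite("pics/c0.png",c)
E
```

```text
(no output)
```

View pics/c0.png

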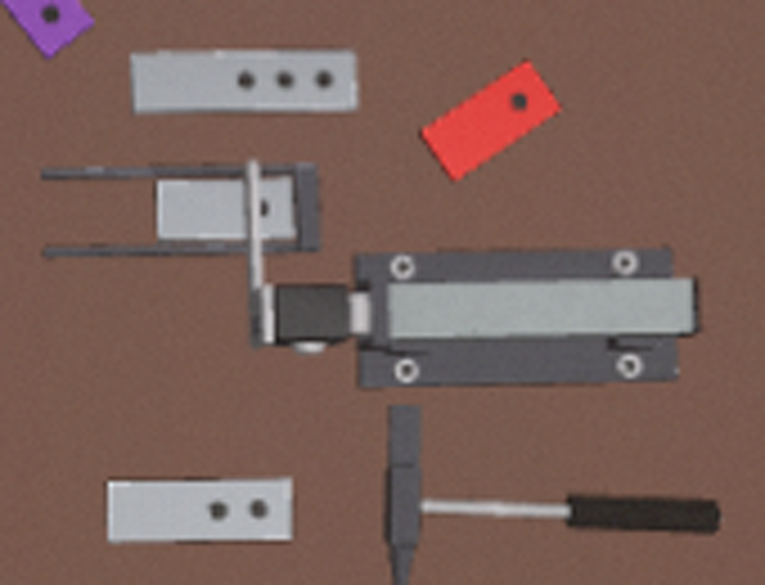

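The nest blank (top px ~350,191) is about 92 mm long with one hole, so it is the short blank and the target is 0.040. The (354,163) bar is the long blank with three holes, (344,258) is the middle one with two, and the red, purple and turquoise bars are decoys.

```bash
cat > h.py <<'E'
import numpy as np, cv2
from cell import env
from scipy.spatial.transform import Rotation as R
def unproj(cam,px,z):
    m=env.camera_model(cam);K=m["intrinsics"]
    p=cv2.undistortPoints(np.array(px,float).reshape(-1,1,2),K,np.array([m["k1"],0,0,0,0.])).reshape(-1,2)
    V=m["view"];Rm=V[:3,:3];c=-Rm.T@V[:3,3]
    d=np.c_[p,np.ones(len(p))]@Rm
    z=np.broadcast_to(z,len(p))
    return c+d*((z-c[2])/d[:,2])[:,None]
def plan(p,q,target,yawrows,n,turn):
    """rows of straight move to target in n steps with turn (units) about tool z per row"""
    r=R.from_quat(q);p=np.array(p,float);rows=[]
    for i in range(n):
        d=r.inv().apply((np.array(target)-p)/(n-i))
        s=np.round(d/40,2); t=turn if i<yawrows else 0
        p=p+r.apply(s*40); r=r*R.from_rotvec([0,0,np.radians(4*t)])
        rows.append([*s,t])
    return rows,p,r.as_quat()
E
python3 - <<'E'
from h import *
cr=lambda u,v:((u+.5)/4.5-.5+300,(v+.5)/4.5-.5+145)
f=lambda pts,z:print(np.round(unproj("top",[cr(*p) for p in pts],z),1).tolist())
print("sleeve");f([(388,285),(388,338),(693,279),(696,333)],73)
print("grip top");f([(276,286),(350,285),(276,338),(350,338)],74)
print("collar");f([(360,285),(360,338)],75)
print("blank");f([(158,180),(158,239),(293,180),(295,238)],8)
print("button");f([(310,350)],53)
print("can");print(unproj("top",[(180,306),(190,300)],[0,190]))
E
```

```text
sleeve
[[538.1, -194.9, 73.0], [504.7, -193.5, 73.0], [538.1, -393.2, 73.0], [503.6, -393.3, 73.0]]
grip top
[[538.7, -123.5, 74.0], [538.5, -170.4, 74.0], [506.1, -122.3, 74.0], [505.1, -169.1, 74.0]]
collar
[[538.2, -176.6, 75.0], [504.9, -175.3, 75.0]]
blank
[[616.9, -59.5, 8.0], [577.8, -58.3, 8.0], [615.3, -149.0, 8.0], [576.8, -148.8, 8.0]]
button
[[499.6, -147.5, 53.0]]
can
[[269.19191475 401.68429899   0.        ]
 [299.80086524 341.36090192 190.        ]]
```

```bash
python3 - <<'E'
from h import *
o=env.observe();p,q=o["tool_pos"],o["tcp_rot"]
y=R.from_quat(q).apply([0,1,0]);a=np.degrees(np.arctan2(y[1],y[0]));print(a)
t=round(a/4/20,2)
r1,p,q=plan(p,q,[285,370,265],4,4,t)
r2,p,q=plan(p,q,[520,-147,150],16,16,t)
for r in r1+r2:print(r)
print(p,R.from_quat(q).as_matrix().round(3).tolist())
E
```

```text
66.00752844289138
[np.float64(-0.69), np.float64(-0.6), np.float64(-0.22), np.float64(0.83)]
[np.float64(-0.72), np.float64(-0.56), np.float64(-0.21), np.float64(0.83)]
[np.float64(-0.75), np.float64(-0.51), np.float64(-0.22), np.float64(0.83)]
[np.float64(-0.78), np.float64(-0.47), np.float64(-0.21), np.float64(0.83)]
[np.float64(-0.78), np.float64(-0.42), np.float64(0.18), np.float64(0.83)]
[np.float64(-0.8), np.float64(-0.37), np.float64(0.18), np.float64(0.83)]
[np.float64(-0.82), np.float64(-0.33), np.float64(0.18), np.float64(0.83)]
[np.float64(-0.84), np.float64(-0.28), np.float64(0.18), np.float64(0.83)]
[np.float64(-0.86), np.float64(-0.23), np.float64(0.18), np.float64(0.83)]
[np.float64(-0.87), np.float64(-0.18), np.float64(0.18), np.float64(0.83)]
[np.float64(-0.88), np.float64(-0.13), np.float64(0.18), np.float64(0.83)]
[np.float64(-0.88), np.float64(-0.08), np.float64(0.18), np.float64(0.83)]
[np.float64(-0.89), np.float64(-0.03), np.float64(0.18), np.float64(0.83)]
[np.float64(-0.89), np.float64(0.03), np.float64(0.18), np.float64(0.83)]
[np.float64(-0.88), np.float64(0.08), np.float64(0.18), np.float64(0.83)]
[np.float64(-0.88), np.float64(0.13), np.float64(0.18), np.float64(0.83)]
[np.float64(-0.87), np.float64(0.18), np.float64(0.18), np.float64(0.83)]
[np.float64(-0.86), np.float64(0.23), np.float64(0.18), np.float64(0.83)]
[np.float64(-0.84), np.float64(0.28), np.float64(0.19), np.float64(0.83)]
[np.float64(-0.82), np.float64(0.32), np.float64(0.18), np.float64(0.83)]
[ 519.95064633 -146.92433154  150.18169415] [[0.007, 1.0, -0.001], [1.0, -0.007, -0.002], [-0.002, -0.001, -1.0]]
```

Request:
apply_moves --increments '[0,-0.69,-0.6,-0.22,0,0,0.83,0,-0.72,-0.56,-0.21,0,0,0.83,0,-0.75,-0.51,-0.22,0,0,0.83,0,-0.78,-0.47,-0.21,0,0,0.83,0,-0.78,-0.42,0.18,0,0,0.83]' --squeeze 40

```text
clock: 0.6
tool_pos: [301.3, 337.5, 260.1]
tcp_rot: [0.348, 0.937, 0.002, 0.001]
force: [-0.1, 0.7, 0.4]
finger_gap: 85.8
grasp_force: 0.0
```

Request:
apply_moves --increments '[0,-0.8,-0.37,0.18,0,0,0.83,0,-0.82,-0.33,0.18,0,0,0.83,0,-0.84,-0.28,0.18,0,0,0.83,0,-0.86,-0.23,0.18,0,0,0.83,0,-0.87,-0.18,0.18,0,0,0.83]'

```text
clock: 1.1
tool_pos: [373.1, 175.2, 221.9]
tcp_rot: [0.48, 0.877, -0.0, -0.0]
force: [0.6, 1.5, 0.5]
finger_gap: 85.3
grasp_force: 0.0
```

Request:
apply_moves --increments '[0,-0.88,-0.13,0.18,0,0,0.83,0,-0.88,-0.08,0.18,0,0,0.83,0,-0.89,-0.03,0.18,0,0,0.83,0,-0.89,0.03,0.18,0,0,0.83,0,-0.88,0.08,0.18,0,0,0.83]'

```text
clock: 1.6
tool_pos: [446.7, 13.9, 186.0]
tcp_rot: [0.601, 0.799, -0.0, -0.0]
force: [1.8, -0.1, -0.5]
finger_gap: 85.4
grasp_force: 0.0
```

Request:
apply_moves --increments '[0,-0.88,0.13,0.18,0,0,0.83,0,-0.87,0.18,0.18,0,0,0.83,0,-0.86,0.23,0.18,0,0,0.83,0,-0.84,0.28,0.19,0,0,0.83,0,-0.82,0.32,0.18,0,0,0.83]'

```text
clock: 2.1
tool_pos: [520.4, -147.1, 149.3]
tcp_rot: [0.71, 0.704, -0.0, -0.0]
force: [1.0, 0.1, -0.0]
finger_gap: 85.0
grasp_force: 0.0
```

Request:
apply_moves --increments '[0,0,0,0,0,0,0]'

```text
clock: 2.2
tool_pos: [519.7, -152.3, 148.9]
tcp_rot: [0.713, 0.702, -0.003, 0.001]
force: [-1.0, 0.2, 0.0]
finger_gap: 85.4
grasp_force: 0.0
```

```bash
python3 - <<'E'
from h import *
a=cv2.cvtColor(env.snapshot("scene"),cv2.COLOR_RGB2BGR)
cv2.imwrite("pics/s1.png",cv2.resize(a[120:270,70:270],None,fx=4,fy=4,interpolation=cv2.INTER_CUBIC))
o=env.observe();print(o["tool_pos"],R.from_quat(o["tcp_rot"]).as_matrix().round(3).tolist(),o["q"])
E
```

```text
[ 519.43241508 -149.0802291   149.05876583] [[0.012, 1.0, -0.002], [1.0, -0.012, -0.002], [-0.002, -0.002, -1.0]] [-0.25157932  0.40435568  0.66612776  1.68225779 -0.26659845  1.14994606
  0.47387566]
```

View pics/s1.png

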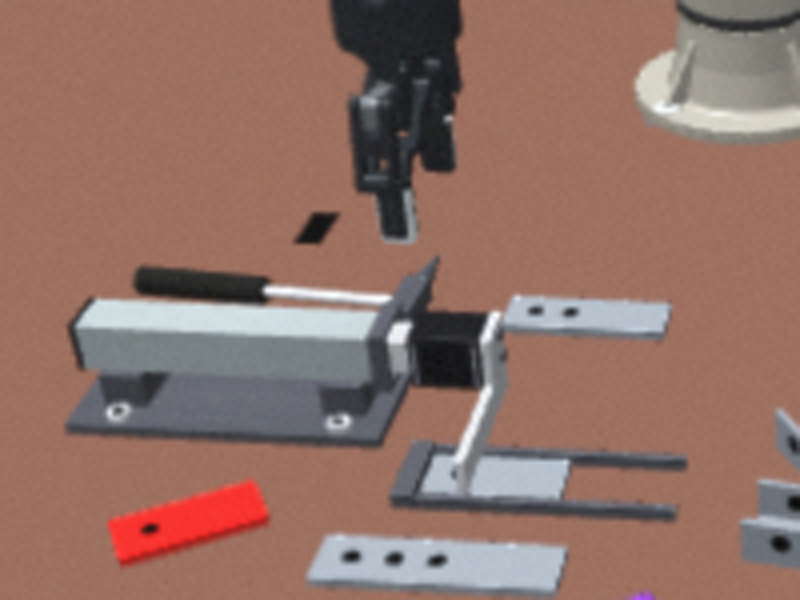

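The blank in the nest is short, with one hole (crop 500,478), so the target stays 0.040. The fingers are above the grip and open across y, so I'll descend.

Request:
apply_moves --increments '[0,0.03,0.02,0.75,0,0,-0.15,0,0.03,0.01,0.75,0,0,0,0,0,0,0.75,0,0,0,0,0,0,0.65,0,0,0,0,0,0,0,0,0,0]'

```text
clock: 2.75
tool_pos: [517.9, -140.5, 30.6]
tcp_rot: [0.705, 0.709, -0.002, -0.004]
force: [0.4, 0.0, 0.8]
finger_gap: 85.5
grasp_force: 0.0
```

Request:
apply_moves --increments '[0,0,0,0,0,0,0,0,0,0,0,0,0,0]'

```text
clock: 2.95
tool_pos: [522.9, -143.6, 35.8]
tcp_rot: [0.706, 0.709, 0.001, 0.001]
force: [0.5, -0.3, 0.1]
finger_gap: 85.1
grasp_force: 0.0
```

```bash
python3 - <<'E'
from h import *
a=cv2.cvtColor(env.snapshot("scene"),cv2.COLOR_RGB2BGR)
b=cv2.cvtColor(env.snapshot("top"),cv2.COLOR_RGB2BGR)
f=lambda i:cv2.resize(i,(400,400),interpolation=cv2.INTER_CUBIC)
cv2.imwrite("pics/s2.png",np.hstack([f(a[150:250,130:230]),f(b[165:265,320:420])]))
E
```

```text
(no output)
```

View pics/s2.png

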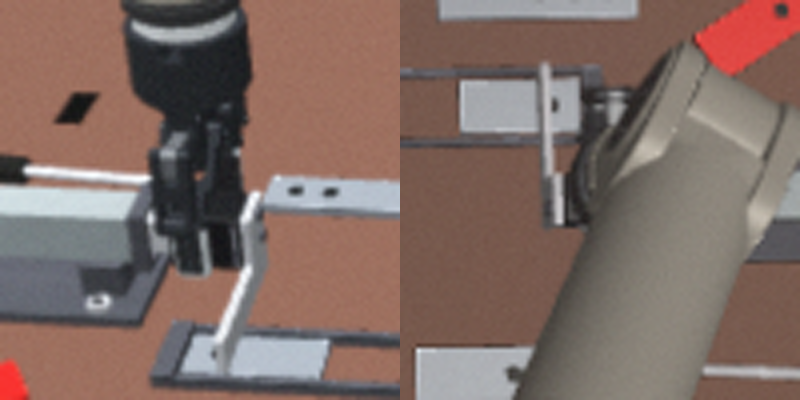

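The fingers straddle the grip: the front finger (left half, ~195,250) stands in front of it, clear of the blade and the collar. Closing now.

Request:
apply_moves --increments '[0.4,0,0,0,0,0,0,0.45,0,0,0,0,0,0,1,0,0,0,0,0,0,1,0,0,0,0,0,0,1,0,0,0,0,0,0]'

```text
clock: 3.55
tool_pos: [522.5, -143.7, 34.7]
tcp_rot: [0.706, 0.708, 0.001, 0.001]
force: [2.8, 0.3, 3.1]
finger_gap: 35.6
grasp_force: 47.2
```

Request:
apply_moves --increments '[1,0,0,0,0,0,0,1,0,0,0,0,0,0,1,0,0,0,0,0,0,1,0,0,0,0,0,0,1,0,0,0,0,0,0]'

```text
clock: 4.05
tool_pos: [522.5, -143.7, 34.7]
tcp_rot: [0.706, 0.708, 0.001, 0.001]
force: [3.3, -0.2, 5.2]
finger_gap: 35.4
grasp_force: 47.7
```

Request:
apply_moves --increments '[1,0.1,0,0,0,0,0,1,0.2,0,0,0,0,0,1,0.2,0,0,0,0,0,1,0,0,0,0,0,0]'

```text
clock: 4.45
tool_pos: [522.6, -126.9, 34.7]
tcp_rot: [0.707, 0.708, -0.001, 0.003]
force: [5.8, -4.9, 2.5]
finger_gap: 35.6
grasp_force: 46.9
```

Request:
apply_moves --increments '[1,0.2,0,0,0,0,0,1,0.2,0,0,0,0,0,1,0.1,0,0,0,0,0,1,0,0,0,0,0,0,1,0,0,0,0,0,0]'

```text
clock: 4.95
tool_pos: [522.6, -107.7, 34.7]
tcp_rot: [0.707, 0.707, -0.001, 0.003]
force: [5.7, -5.1, 1.4]
finger_gap: 35.7
grasp_force: 46.8
```

Request:
apply_moves --increments '[1,0,0,0,0,0,0,1,0,0,0,0,0,0,1,0,0,0,0,0,0]'

```text
clock: 5.25
tool_pos: [522.7, -107.8, 34.7]
tcp_rot: [0.707, 0.707, -0.001, 0.003]
force: [5.1, -5.4, 1.1]
finger_gap: 35.5
grasp_force: 46.7
```

```bash
python3 - <<'E'
from h import *
a=cv2.cvtColor(env.snapshot("scene"),cv2.COLOR_RGB2BGR)
b=cv2.cvtColor(env.snapshot("top"),cv2.COLOR_RGB2BGR)
f=lambda i,s:cv2.resize(i,s,interpolation=cv2.INTER_CUBIC)
cv2.imwrite("pics/s3.png",np.hstack([f(a[185:245,150:210],(400,400)),f(b[170:230,340:400],(400,400))]))
print(env.observe()["tool_pos"],env.observe()["force"])
E
```

```text
[ 522.6176497 -107.7509455   34.7311873] [ 4.88851735 -5.03922066  1.38208608]
```

View pics/s3.png

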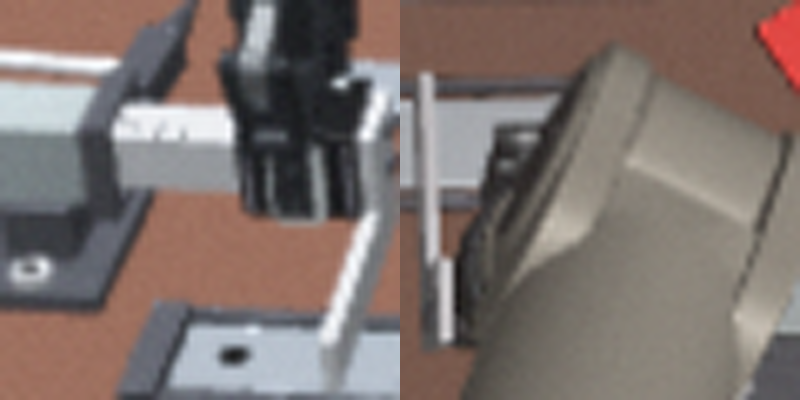

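The arm is out about 36 mm by the tool reading, with lines visible on the bar and the one-dot mark still to emerge. I'll measure the blade shift from the top pictures before and after.

```bash
cat > m.py <<'E'
from h import *
def prof(im,r0,r1,c0,c1):
    g=cv2.cvtColor(im,cv2.COLOR_BGR2GRAY).astype(float)[r0:r1,c0:c1].mean(0); return g
def blade(im,r0,r1,c0,c1):
    g=prof(im,r0,r1,c0,c1); w=np.clip(g-np.median(g)-8,0,None); k=w.argmax(); s=slice(max(k-3,0),k+4)
    return c0+(w[s]*np.arange(c0,c1)[s]).sum()/w[s].sum(), g.round().astype(int)
a=cv2.imread("pics/top0.png");b=cv2.cvtColor(env.snapshot("top"),cv2.COLOR_RGB2BGR)
for r0,r1 in((200,205),(204,207)):     # rows between nest rail and grip: brown background
    ua,ga=blade(a,r0,r1,347,364);ub,gb=blade(b,r0,r1,335,352)
    v=(r0+r1-1)/2
    P=unproj("top",[(ua,v),(ub,v)],38);print(ua,ub,P[1,1]-P[0,1]);print(ga,gb)
E
python3 m.py
python3 - <<'E'
from h import *
a=cv2.cvtColor(env.snapshot("scene"),cv2.COLOR_RGB2BGR)
c=cv2.resize(a[195:217,158:190],(800,550),interpolation=cv2.INTER_CUBIC)
cv2.imwrite("pics/s4.png",c)
E
```

```text
703.7278037383178 679.3017057569296 117.06997831004333
[ 92  93  94  92  94  93  94  95 104 167 182 125  95  95  91  90  92] [ 89  89  89  91  91  91  91  91 118 191 175  91  91  93  87  76  68]
703.8925438596491 679.4779116465863 116.97885737028696
[ 97  98  98  99  97  98  97  96  96 151 184 135  98  98  98  97  97] [ 98  97  97  97  97  97  98  93 103 192 184  97  97  94  59  49  65]
```

View pics/s4.png

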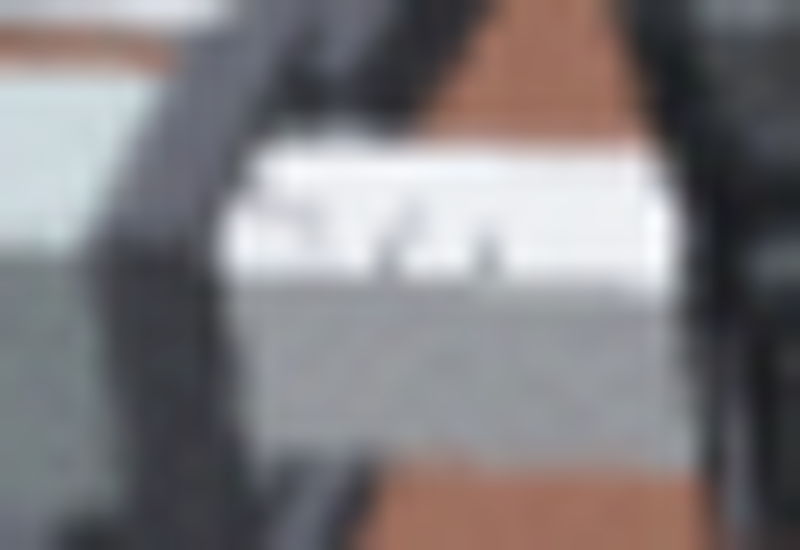

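```bash
sed -i 's/return c0+(/return (/' m.py; python3 m.py | grep -v '\['
```

```text
356.7278037383178 344.30212765957447 36.16395573431967
356.8925438596491 344.4666666666667 36.14377398124347
```

Blade and tool agree on 36 mm, so I'll pull another 4 mm.

Request:
apply_moves --increments '[1,0.1,0,0,0,0,0,1,0,0,0,0,0,0,1,0,0,0,0,0,0,1,0,0,0,0,0,0,1,0,0,0,0,0,0]'

```text
clock: 6.0
tool_pos: [522.6, -104.3, 34.7]
tcp_rot: [0.707, 0.707, -0.001, 0.004]
force: [5.2, -5.9, 1.1]
finger_gap: 35.5
grasp_force: 46.7
```

```bash
python3 m.py | grep -v '\['
python3 - <<'E'
from h import *
a=np.mean([env.snapshot("scene") for _ in range(4)],0).astype(np.uint8)
a=cv2.cvtColor(a,cv2.COLOR_RGB2BGR)
cv2.imwrite("pics/s5.png",cv2.resize(a[195:217,158:190],(800,550),interpolation=cv2.INTER_CUBIC))
print(env.observe()["tool_pos"])
E
```

```text
356.7278037383178 343.1013727560718 39.652208885190646
356.8925438596491 343.2857142857143 39.572530204438465
[ 522.64013784 -104.31823731   34.74204354]
```

View pics/s5.png

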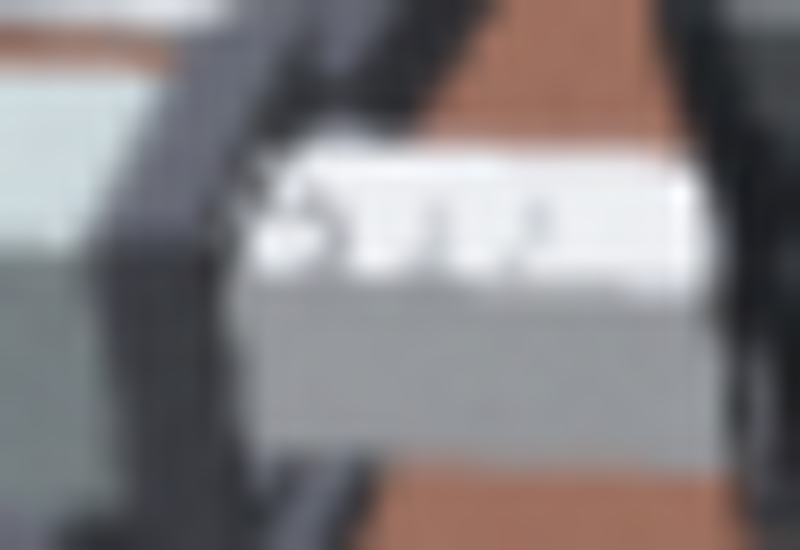

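The full-width line stands at the mouth (~235,200), with its dot and the short lines (~340, 435, 525) beyond it. The blade reads 39.6 mm, so I'm handing it in.

```bash
python3 -c "
from cell import env
print(env.finish_job())"
```

```text
the job is handed in; nothing more can be done
None
```

I set the gauge arm to the one-dot mark for the short blank in the nest, out about 39.6 mm (target 40 mm) by the top camera, and handed the job in with the grip held at about 47 N; no verdict came back.

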